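# Tip the shutter up to close the germination box

### The arm

A 6-joint arm with a two-finger parallel gripper is mounted at the origin on the work surface. World frame = base frame: x ahead of the robot, y to its left, z up, the work surface at z = 0. Lengths are in mm, angles in rad, forces in N, time in s.
With the tool pointing down it reaches from about 325 to 900 mm from the base axis. Payload 6.1 kg.
Tool frame: the origin (TCP) lies between the finger pads; the fingertips stand 8 mm ahead of it and the grasp point (between the pads) lies 11 mm behind it; z points along the fingers, x is the direction in which the jaws open and shut, and the axes are right-handed (so a half turn about z gives the same grasp; the last joint's range is limited). The gripper opens to 87 mm and grips with 3 to 60 N. Pads are 19 mm wide; open, the fingers measure 117 mm over their backs; the gripper's body (75 mm by 190 mm) begins 51 mm behind the grasp point.
Start: joints at [-1.43, 0.22, 1.526, -0, 1.395, -0.126], TCP at [164.772, -602.881, 230.538] pointing down, gripper open.
Joint ranges: [-2.98, 2.98], [-0.91, 2.08], [0.09, 2.57], [-1.24, 4.39], [0.2, 2.65], [-2.68, 2.68]. Speed limits (rad/s): [2.57, 2.57, 3.01, 3.14, 3.14, 3.14].

### API

Orientations are given as a unit quaternion [x, y, z, w].
In Python, from cell import env, open_gripper, grasp, cams, ticket gives the robot as it stands. Calls block until the motion is done:
- env.movep(position, orientation): joint-space move of the TCP to a pose.
- env.movel(position, orientation=None, speed=150): straight line of the TCP; orientation=None keeps the orientation; speed is the mean speed in mm/s.
- env.goto_joints(angles): joint-space move.
- open_gripper() and grasp(): open the fingers fully, or close them until they stop; the grip force is fixed at half the most.
- env.wait(seconds).
- env.inverse_kinematics(position, orientation): joint angles nearest the present ones, or None.
- env.get_obs(): the state.
- cams.read_camera(name): name is "side" or "top"; returns a dict with "frame" (400x640x3 uint8, red, green, blue), "depth" (400x640 float32, mm along the optical axis (not along the pixel's ray), 0 where there is no reading), "fx", "fy", "cx", "cy" (pixels), "R" (3x3) and "t" (3): a world point X has camera coordinates R X + t. Camera axes: x right, y down, z forward; pixel columns grow to the right and rows downward; lengths in mm; the calibration is good to about 2 mm. A picture is of the moment at which its call begins.
A pose or a line that the arm cannot do raises env.Unreachable and nothing moves.
- ticket.close_job(): hands the job in, once; it reports no verdict.
The state is a dict: "time": time; "joints": joint angles; "qd": joint speeds; "joint_efforts": joint torques, N m; "eef_pos": TCP position; "tcp_rot": TCP orientation; "wrist_force": force on the tool from outside, world axes, zero at the start; "ft_torque": the same for the moment, N m; "width": finger opening in mm.
Only numpy, scipy, OpenCV 4.12 (cv2) and the standard library are available. Lean on these libraries where they do the work, as an engineer would, in place of code of your own. Each camera call takes 0.05 s, during which the arm holds its last target. There are 200 camera calls.

### The job

Close the open front of the wooden germination box with the flat aluminium shutter panel that lies on the bench: slide it flat along the bench, tab trailing, until its leading edge meets the foot of the box's front squarely and centred, then raise the tab end so that the panel pivots up on that edge, and leave it standing there, leaning flush on the box's sloping front and covering the opening, tab uppermost. The box is light and stands loose, so press gently: it must stay where it is. Keep the panel's leading edge down on the bench throughout, never let it fall or slam, and leave the beaker, jar, pot and wooden block alone.

Things in the scene. Friction and masses are not known exactly. Their poses are not given: they have to be found in the camera images.
- box: Wooden germination box, loose, 0.7 to 1.1 kg, 170 wide (y), 152 deep (x), 95 mm high, open on top, two seedling pots fixed inside. Origin: on the bench, middle of the foot of its front; x points level into the box, y along the front, z up. The flat front frame leans back 0.175 rad (face at x = 0.176 z); its opening is 126 mm wide, 18 to 78 mm up. It faces roughly to the robot's right (-y).
- panel: Loose aluminium panel, 0.2 to 0.4 kg, flat on the bench 50 to 100 mm before the box, up to 20 degrees out of square. Plate 110 (x) x 150 (y) x 8 mm; a grip tab sticks out of one long edge. Origin: middle of the opposite (leading) edge, nearest the box, at the underside; x points from there to the tab, z up while flat. Closed: x points up, leaning back 0.175 rad, z into the box.
- panel_edge (a point): Middle of the panel's leading edge, half-way through the 8 mm thickness; it stays near the bench while the panel tips. Upright, the panel can just stand on this edge by itself; past that it leans on the box. The edge slips outward if the tab is pushed on once the panel rests on the box's top rail.
- panel_tab (a point): Middle of the grip tab, 134 mm from the leading edge, half-way through its thickness. The tab is 40 mm wide (y), 12 mm thick, underside flush with the plate's, and spans x = 110 to 155 mm. Best gripped across its width from above; held lightly it swings between the fingertips.
- beaker: Bystander: open glass beaker, 72 mm across, 85 mm high; origin under its middle.
- jar: Bystander: jar with white cap, 66 mm across, 80 mm high; origin under its middle.
- pot: Bystander: terracotta pot, 72 mm across, 60 mm high; origin under its middle.
- block: Bystander: wooden block 90 x 60 x 25 mm; origin under its middle.
Mind the look-alikes: they are no part of the job. Of the things that look like the panel, the smallest one is meant.

How it is judged:
By the outcome, as a careful person would: the job done as asked, in the order asked, and still so for the second after the job is handed in, with the robot touching nothing.
It also fails if it takes over 58 s, if anything falls off the work surface, if the arm or the gripper's body presses on something with over 40 N, if the wrist force passes 120 N, or if a joint passes its speed limit or range.

## Working session

There is one attempt and no reset: what is moved stays moved. The work goes in short steps, each a Python script; the robot and the scene stay as the last script left them, time stands still between calls to the robot, and variables do not carry over. Pictures are saved under pics/ and viewed, about 8 in all and at most 12, crops included, and the job is handed in when it is done.

```bash
ls; mkdir -p pics
python3 - <<'E'
from cell import env,cams
import cv2,numpy as np,pickle
for n in("top","side"):
    d=cams.read_camera(n); pickle.dump(d,open(f"pics/{n}0.pkl","wb"))
    cv2.imwrite(f"pics/{n}0.png",d["frame"][:,:,::-1]); print(n,d["fx"],d["cx"],d["cy"],d["R"],d["t"])
o=env.get_obs();print(o["time"],o["tcp_rot"])
E
```

```text
pics
top 462.9989800480852 312.31100601883935 204.49519740318058 [[-0.018312   -0.9997719  -0.01099137]
 [-0.99107873  0.01960208 -0.13182832]
 [ 0.1320137   0.00847927 -0.99121162]] [ -91.77278649  552.62733242 1526.74354725]
side 401.633543370113 316.47223672915186 199.99688877894073 [[-0.99229878 -0.12305097  0.01419824]
 [-0.10084611  0.73599304 -0.66943581]
 [ 0.07192493 -0.66571218 -0.74273421]] [ 501.53500113  133.79947981 1249.73938192]
0.1 [ 7.94886451e-01 -6.06757536e-01 -6.37094543e-04 -6.45612790e-04]
```

View pics/top0.png

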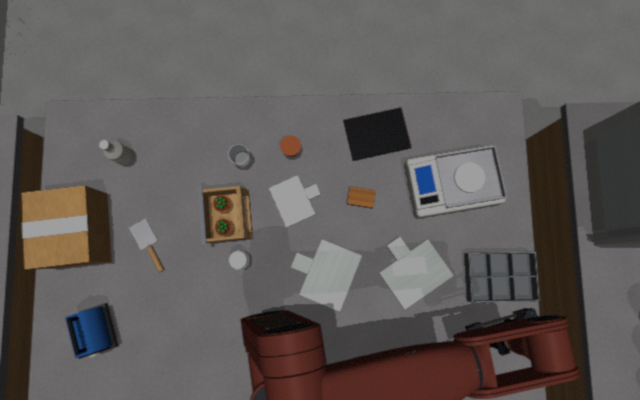

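View pics/side0.png

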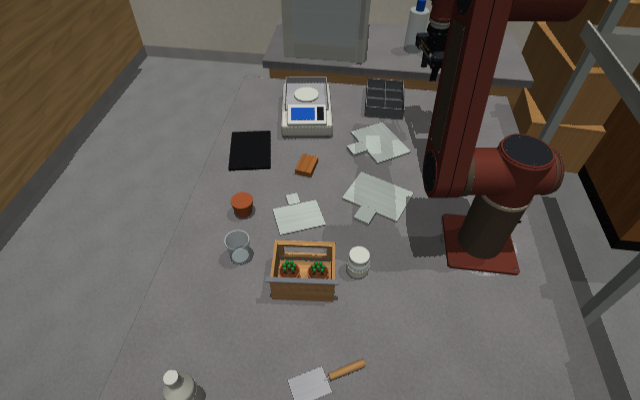

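Three tabbed plates in the top view: (293,200), (330,275) and (417,273). The one at (293,200) is the smallest and lies just in front of the box, so it fits. I'll confirm it in an enlarged crop.

```bash
cat > h.py <<'E'
import cv2,numpy as np,pickle
def ray(d,u,v):
    R=np.array(d["R"]);t=np.array(d["t"]);c=-R.T@t
    r=R.T@np.array([(u-d["cx"])/d["fx"],(v-d["cy"])/d["fy"],1]);return c,r
def atz(d,u,v,z):
    c,r=ray(d,u,v);return c+r*(z-c[2])/r[2]
def proj(d,X):
    q=np.array(d["R"])@np.array(X)+np.array(d["t"]);return d["fx"]*q[0]/q[2]+d["cx"],d["fy"]*q[1]/q[2]+d["cy"]
def cloud(d):
    v,u=np.mgrid[:400,:640];D=d["depth"]
    q=np.stack([(u-d["cx"])/d["fx"]*D,(v-d["cy"])/d["fy"]*D,D],-1)-np.array(d["t"])
    return q@np.array(d["R"])
def crop(d,fn,u0,v0,w,h,k):
    im=cv2.resize(d["frame"][v0:v0+h,u0:u0+w,::-1],None,fx=k,fy=k,interpolation=cv2.INTER_CUBIC)
    for i in range(0,w,10):cv2.line(im,(i*k,0),(i*k,12 if (u0+i)%50 else 30),(0,255,255),1)
    for i in range(0,h,10):cv2.line(im,(0,i*k),(12 if (v0+i)%50 else 30,i*k),(0,255,255),1)
    cv2.imwrite(fn,im)
E
python3 - <<'E'
from h import *
d=pickle.load(open("pics/top0.pkl","rb"));s=pickle.load(open("pics/side0.pkl","rb"))
crop(d,"pics/c1.png",200,170,130,85,6);crop(s,"pics/c2.png",240,180,130,100,6)
for n,x in(("top",d),("side",s)):
    P=cloud(x)
    # bright panel pixels near
    for (u,v) in ([(293,200),(285,225),(313,190),(330,275),(417,275),(270,190)] if n=="top" else [(300,216),(292,200),(300,245),(378,195)]): print(n,u,v,P[v,u].round(1))
E
```

```text
top 293 200 [571.6 -35.8   7.2]
top 285 225 [486.6  -6.7  -2. ]
top 313 190 [ 604.  -105.4   13.5]
top 330 275 [ 313.9 -157.2    9.4]
top 417 275 [ 308.7 -448.4   12.7]
top 270 190 [607.9  43.2   7.8]
side 300 216 [563.2 -29.7   4.6]
side 292 200 [599.4 -90.5  10.1]
side 300 245 [535.6 142.9  87.5]
side 378 195 [ 313.6 -152.1   10.8]
```

View pics/c1.png

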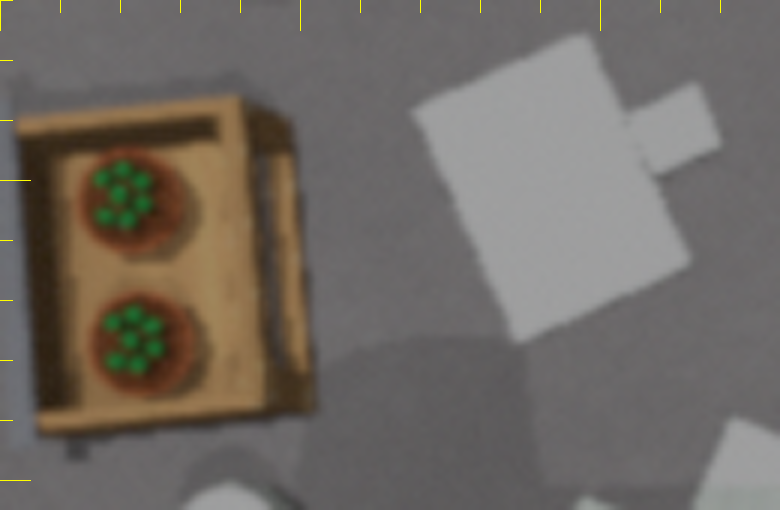

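View pics/c2.png

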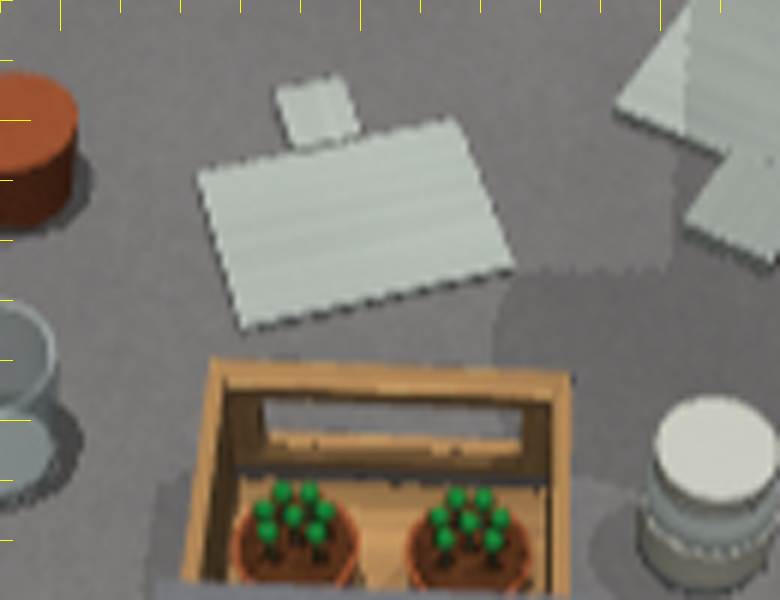

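The crop confirms it. The panel's plate corners in c1 are at (413,110), (588,35), (690,262), (517,343), with its tab pointing away from the box. The box's front foot runs from (292,125) to (315,408). Next I compute poses from both cameras.

```bash
cat > m.py <<'E'
from h import *
from scipy.optimize import least_squares
d=pickle.load(open("pics/top0.pkl","rb"));s=pickle.load(open("pics/side0.pkl","rb"))
px=lambda p,u0,v0:((p[0]+.5)/6-.5+u0,(p[1]+.5)/6-.5+v0)
def fit(obs,x0):
    def f(x):
        c,n=np.cos(x[2]),np.sin(x[2]);r=[]
        for cam,p,(a,b,z) in obs:
            X=[x[0]+c*a-n*b,x[1]+n*a+c*b,z];r+=list(np.array(proj(cam,X))-p)
        return r
    q=least_squares(f,x0,loss="soft_l1");print(q.x.round(3),"deg",np.degrees(q.x[2]).round(2),"res",np.array(f(q.x)).round(1));return q.x
T=lambda x,y:px((x,y),200,170)
S=lambda x,y:px((x,y),240,180)
# panel frame: x to tab, y
pt=[(d,T(413,110),(0,-75,8)),(d,T(588,35),(110,-75,8)),(d,T(690,262),(110,75,8)),(d,T(517,343),(0,75,8)),(d,T(698,84),(155,-20,12)),(d,T(722,143),(155,20,12))]
ps=[(s,S(243,323),(0,-75,8)),(s,S(515,264),(0,75,8)),(s,S(457,119),(110,75,8)),(s,S(197,172),(110,-75,8)),(s,S(340,75),(155,20,12)),(s,S(274,90),(155,-20,12))]
# try both y signs
def flip(o):return [(c,p,(a,-b,z)) for c,p,(a,b,z) in o]
for o in(pt,ps,pt+ps):fit(flip(o),[560,0,-1.2])
# box frame: x into box, y
bt=[(d,T(240,96),(16.7,-85,95)),(d,T(266,411),(16.7,85,95)),(d,T(314,410),(0,85,0)),(d,T(16,118),(152,-85,95)),(d,T(38,435),(152,85,95))]
bs=[(s,S(210,358),(16.7,-85,95)),(s,S(573,373),(16.7,85,95))]
for o in(bt,bs,bt+bs):fit(flip(o),[540,60,1.57])
E
python3 m.py
```

```text
[547.618  19.772  -1.165] deg -66.73 res [-0.2 -0.3 -0.4 -0.8  0.5  0.6 -0.   0.3 -0.3 -0.2  0.5  0.4]
[545.532  23.205  -1.157] deg -66.3 res [-0.3  0.5  0.2 -0.   0.1 -0.4 -0.2  0.   0.3 -0.  -0.1 -0.2]
[546.535  21.088  -1.16 ] deg -66.47 res [-0.7  0.  -0.9 -0.6  0.1  0.7 -0.3  0.5 -0.8 -0.1  0.   0.5 -0.5 -0.1
  0.  -0.5 -0.  -0.9 -0.3 -0.6  0.3 -0.5 -0.1 -0.7]
[525.656 158.789  10.9  ] deg 624.55 res [ -0.1   0.4  -9.5  -0.2 -17.4   1.2  78.5  -0.2  70.3  -1. ]
[522.234 147.783 -14.054] deg -805.25 res [ 0.1  0.  -0.1 -0. ]
[522.448 147.867  17.318] deg 992.25 res [ -0.2   0.6  -2.6   0.  -10.9   2.2  78.4  -5.5  77.3  -6.4   0.4  -1.
   0.1   1.1]
```

```bash
sed -i 's/fit(flip(o),\[540/fit(o,[540/' m.py; python3 m.py | tail -3
```

```text
[526.114 107.809   1.647] deg 94.36 res [ 0.9  0.1  0.5 -0.6  1.7  0.8 -3.   0.4 -3.4 -0.6]
[525.001 114.498   7.937] deg 454.75 res [ 0.1  0.  -0.1 -0. ]
[525.846 110.265   1.648] deg 94.43 res [ 0.1  0.2 -0.3 -0.5  1.   0.9 -3.7  0.5 -4.1 -0.5  0.  -1.4 -0.3 -1.1]
```

```bash
cat >> m.py <<'E'
print("box front only")
fit(bt[:3],[525,110,1.65]);fit(bt[:3]+bs,[525,110,1.65])
P=cloud(d);i=P[200:246,205:245] if 0 else P[192:243,205:243];print("max z in box",np.percentile(i[...,2],[50,95,100]).round())
E
python3 m.py|tail -3
cat > k.py <<'E'
import numpy as np
from scipy.spatial.transform import Rotation as Ro
PHI=np.radians(22);GX=142.;TIP=4.5   # tip height (panel frame z) of fingertip centre
def tool(px,py,yaw,th,phi=PHI,sgn=1,dz=0,gx=GX,tip=TIP):
    """TCP pose for panel whose lower leading edge mid is at (px,py,dz), x level heading yaw, raised by th"""
    h=np.array([np.cos(yaw),np.sin(yaw),0]);up=np.array([0,0,1.])
    ex=h*np.cos(th)+up*np.sin(th);ez=-h*np.sin(th)+up*np.cos(th);ey=np.cross(ez,ex)
    z=-np.cos(phi)*ez-np.sin(phi)*ex;x=sgn*ey;R=np.c_[x,np.cross(z,x),z]
    tipp=np.array([px,py,dz])+gx*ex+tip*ez
    return tipp-8*z,Ro.from_matrix(R).as_quat()
E
python3 - <<'E'
from cell import env
from k import *
for sgn in(1,-1):
  for nm,a in(("start",(547,20.5,-1.163)),("box",(525.7,110,-1.494))):
    for deg in ((0,) if nm=="start" else (0,25,50,75,90,100)):
      p,q=tool(*a,np.radians(deg),sgn=sgn);j=env.inverse_kinematics(p,q)
      print(sgn,nm,deg,p.round(),None if j is None else np.round(j,2))
E
```

```text
[526.448 111.035   1.646] deg 94.32 res [-0.1  0.  -0.6 -0.7  0.7  0.7]
[525.727 112.549   1.651] deg 94.59 res [-0.6  0.3 -0.9 -0.5  0.4  0.9 -0.1 -0.6 -0.3 -0.5]
max z in box [  45.   96. 1585.]
1 start 0 [ 605. -113.   12.] [-0.45  0.63  1.47  0.25  1.34 -0.95]
1 box 0 [537. -35.  12.] [-0.42  0.39  1.82  0.37  1.15 -0.69]
1 box 25 [535. -16.  72.] [-0.14  0.18  1.89 -0.06  1.06 -0.19]
1 box 50 [532.  26. 119.] [ 0.19  0.21  1.85 -0.52  1.2   0.34]
1 box 75 [528.  84. 143.] [ 0.48  0.45  1.69 -0.83  1.51  0.68]
1 box 90 [525. 122. 145.] [ 0.59  0.65  1.56 -0.95  1.71  0.79]
1 box 100 [523. 147. 141.] [ 0.65  0.79  1.47 -1.03  1.85  0.83]
-1 start 0 [ 605. -113.   12.] [-0.45  0.63  1.47  0.25  1.34  2.19]
-1 box 0 [537. -35.  12.] [-0.42  0.39  1.82  0.37  1.15  2.45]
-1 box 25 [535. -16.  72.] None
-1 box 50 [532.  26. 119.] None
-1 box 75 [528.  84. 143.] [ 0.48  0.45  1.69 -0.83  1.51 -2.46]
-1 box 90 [525. 122. 145.] [ 0.59  0.65  1.56 -0.95  1.71 -2.35]
-1 box 100 [523. 147. 141.] [ 0.65  0.79  1.47 -1.03  1.85 -2.31]
```

```bash
sed -i 's/radians(22)/radians(20)/;s/TIP=4.5/TIP=5.0/' k.py
python3 - <<'E'
from cell import env,open_gripper,grasp,cams
from k import *
from h import *
a=(546.6,21,-1.161)
p,q=tool(*a,0)
env.movep(p+[0,0,90],q);env.movel(p,q,speed=100)
o=env.get_obs();print(o["time"],o["eef_pos"]-p,o["wrist_force"],o["width"])
cv2.imwrite("pics/x.png",cams.read_camera("side")["frame"]) if 0 else None
crop(cams.read_camera("side"),"pics/g1.png",240,150,130,100,6)
grasp();o=env.get_obs();print(o["time"],np.round(o["eef_pos"]-p,2),o["wrist_force"],o["ft_torque"],o["width"])
E
```

```text
3.5333 [ 0.65825359 -0.26291242  0.50145997] [-0.64619511 -0.40792468  0.08978125] 86.79885073459917
4.4333 [0.02 0.01 0.  ] [ 0.66719693  0.0968049  -0.10115553] [-0.18345059 -0.27504354 -0.11200127] 39.485394469545284
```

View pics/g1.png

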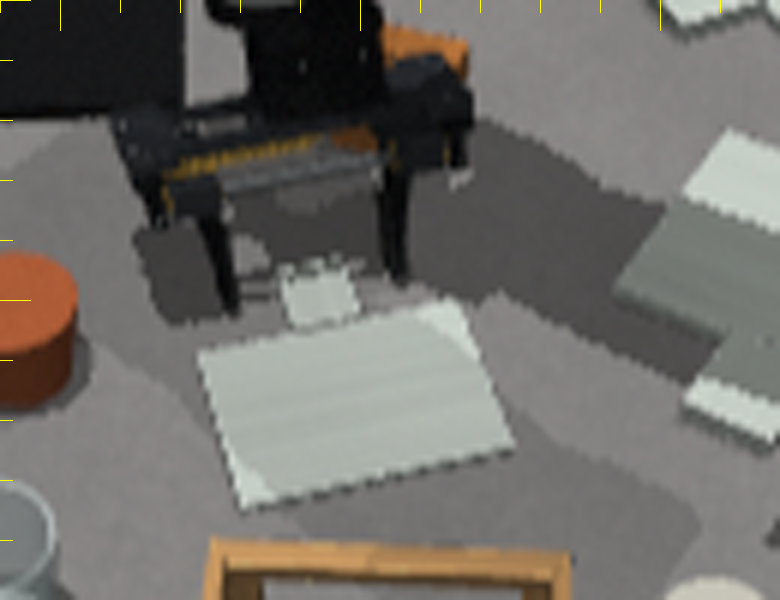

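Picture g1 shows the fingers straddling the tab at about (318,290) in the crop. The grip width is 39.5 mm, which matches the 40 mm tab. Next I slide square and stop about 12 mm short of the box.

Run:
```python
from cell import env,cams
from k import *
from h import *
a=np.array((546.6,21,-1.161)); by=1.648-np.pi; u=np.array([np.cos(by),np.sin(by)])
b=np.r_[np.array([525.8,112])+12*u,by]
for s in np.linspace(0,1,9)[1:]:
    p,q=tool(*(a+s*(b-a)),0);env.movel(p,q,speed=60)
env.wait(.3)
o=env.get_obs();print(o["time"],np.round(o["eef_pos"]-p,2),o["wrist_force"],o["width"])
for n,w in(("top",(200,170,130,85,6)),("side",(240,200,130,100,6))):
    c=cams.read_camera(n);pickle.dump(c,open(f"pics/{n}1.pkl","wb"));crop(c,f"pics/s1{n}.png",*w)
    e=np.array([-np.sin(by),np.cos(by)])
    for k in(-75,75):
        X=b[:2]+k*e;print(n,"predicted lead corner crop px",((np.array(proj(c,[*X,8]))-w[:2])*6).round())
    for k in(-85,85):
        X=np.array([525.8,112])+k*e;print(n,"pred box foot",((np.array(proj(c,[*X,0]))-w[:2])*6).round())
```

```text
7.5083 [-0.18  0.13 -0.06] [-1.34598201  0.46654297  0.21636708] 39.57452466030989
top predicted lead corner crop px [332. 393.]
top predicted lead corner crop px [311. 133.]
top pred box foot [314. 413.]
top pred box foot [291. 120.]
side predicted lead corner crop px [541. 302.]
side predicted lead corner crop px [244. 289.]
side pred box foot [560. 332.]
side pred box foot [223. 316.]
```

View pics/s1top.png

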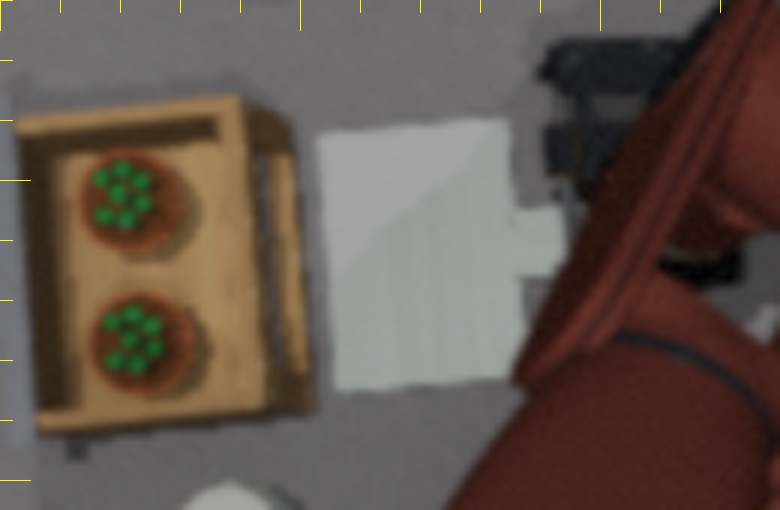

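View pics/s1side.png

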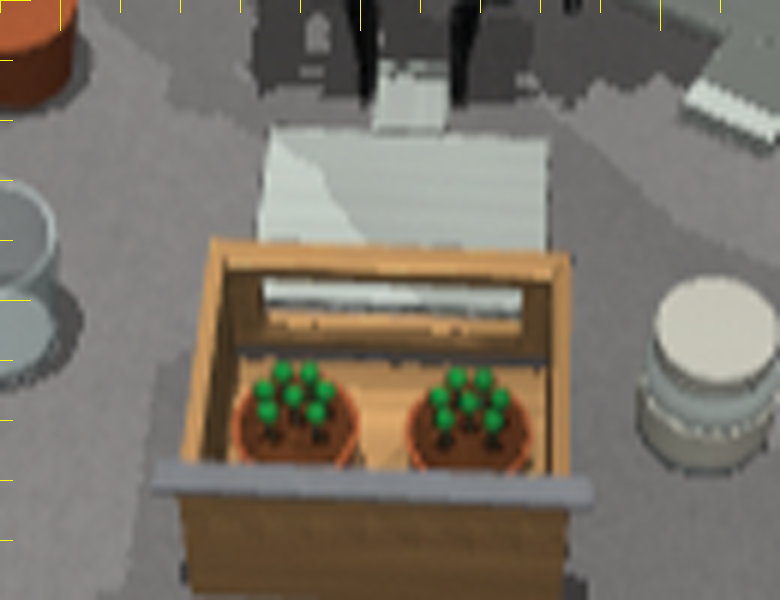

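Pictures s1top and s1side: the panel's leading edge runs (316,133)–(336,392) in the top crop, parallel to the box front (292,125)–(315,408) and centred within about 1 mm. The remaining gap is about 12–13 mm. Next I creep to contact, watching the force.

Run:
```python
from cell import env,cams
from k import *
from h import *
by=1.648-np.pi; u=np.array([np.cos(by),np.sin(by),0]); b0=np.array([525.8,112])
def go(g,sp=15):
    p,q=tool(*(b0+g*u[:2]),by,0);env.movel(p,q,speed=sp)
    env.wait(.12);o=env.get_obs();f=np.array(o["wrist_force"]);return f@u,f,o["time"]
go(6,30);base=[]
for g in np.arange(5.4,-5,-.6):
    f,F,t=go(g);base.append(f)
    print(round(g,1),round(f,2),F.round(2),round(t,1))
    if len(base)>3 and f-np.median(base[:-1])>1.2: break
```

```text
5.4 0.09 [ 0.33 -0.06 -0.79] 8.4
4.8 1.01 [ 0.85 -0.94 -1.15] 8.8
4.2 0.15 [-1.17 -0.24 -1.63] 9.2
3.6 0.35 [ 0.22 -0.33 -0.71] 9.5
3.0 0.16 [-0.32 -0.18 -1.29] 9.9
2.4 -0.2 [ 0.44  0.23 -1.29] 10.3
1.8 0.33 [ 0.69 -0.28 -1.8 ] 10.6
1.2 0.58 [ 0.56 -0.54 -1.63] 11.0
0.6 -0.12 [ 0.25  0.14 -0.99] 11.4
0.0 1.62 [-0.46 -1.66 -0.55] 11.7
```

Run:
```python
from cell import env,cams
from k import *
from h import *
by=1.648-np.pi; u=np.array([np.cos(by),np.sin(by),0]); b0=np.array([525.8,112])
def rd():
    f=[]
    for _ in range(8): env.wait(.02);f.append(np.array(env.get_obs()["wrist_force"])@u)
    return np.mean(f)
print(rd())
for g in(-.5,-1.,-1.5,-2):
    p,q=tool(*(b0+g*u[:2]),by,0);env.movel(p,q,speed=15);f=rd();print(g,round(f,2),env.get_obs()["time"])
    if f>1.5:break
c=cams.read_camera("top");pickle.dump(c,open("pics/top2.pkl","wb"));crop(c,"pics/s2top.png",200,170,130,85,6)
```

```text
2.300599863123603
-0.5 3.94 12.2583
```

View pics/s2top.png

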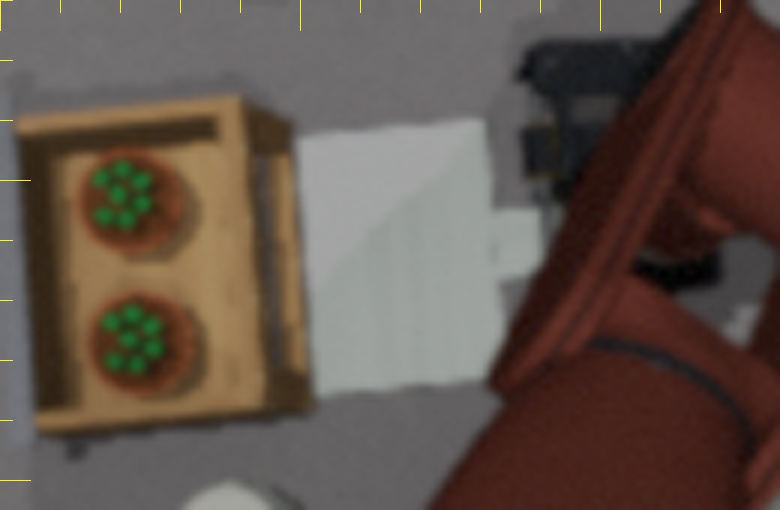

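Contact showed up as the force rising from 2.3 to 3.9 N at the predicted foot position, and s2top shows the panel edge (300–315 px) against the box front with the box still in place. Next I ease off 0.5 mm and tip, letting the lower edge recede by the plate thickness (8·sinθ).

```bash
cat > tip.py <<'E'
from cell import env,cams
from k import *
from h import *
import json,sys
by=1.648-np.pi; u=np.array([np.cos(by),np.sin(by),0]); b0=np.array([525.8,112])
def rd(n=6):
    f=[]
    for _ in range(n): env.wait(.015);f.append(np.array(env.get_obs()["wrist_force"]))
    f=np.mean(f,0);return np.array([f@u,f[2]])
def go(deg,g0=.5,dz=0,sp=50):
    th=np.radians(deg);g=g0+8*np.sin(th)
    p,q=tool(*(b0+g*u[:2]),by,th,dz=dz+8*max(0,-np.cos(th)));env.movel(p,q,speed=sp)
def run(degs,g0=.5,dz=0,sp=50,lo=-2.5,hi=3.5):
    for a in degs:
        go(a,g0,dz,sp);f=rd();o=env.get_obs()
        print(a,"out,z",f.round(2),"dz",round(dz,1),"w",round(o["width"],1),"t",round(o["time"],1))
        if f[1]>hi:dz+=.5
        elif f[1]<lo:dz-=.5
        if np.abs(f).max()>12:print("STOP");break
    return dz
E
python3 - <<'E'
from tip import *
go(0,sp=15);print(rd())
run(range(5,56,5))
crop(cams.read_camera("side"),"pics/t1.png",240,170,130,100,6)
E
```

```text
[ 0.43589139 -0.19090692]
5 out,z [-0.75 -1.58] dz 0 w 39.3 t 13.2
10 out,z [-0.1  -0.92] dz 0 w 39.8 t 13.7
15 out,z [-0.19 -1.12] dz 0 w 39.5 t 14.2
20 out,z [ 0.02 -1.22] dz 0 w 39.6 t 14.7
25 out,z [-0.14 -1.33] dz 0 w 39.8 t 15.2
30 out,z [-0.73 -1.1 ] dz 0 w 39.5 t 15.7
35 out,z [-0.37 -1.21] dz 0 w 39.4 t 16.2
40 out,z [ 0.11 -1.27] dz 0 w 39.3 t 16.7
45 out,z [ 0.34 -0.75] dz 0 w 39.5 t 17.2
50 out,z [0.98 0.31] dz 0 w 39.7 t 17.7
55 out,z [1.26 1.62] dz 0 w 39.4 t 18.2
```

View pics/t1.png

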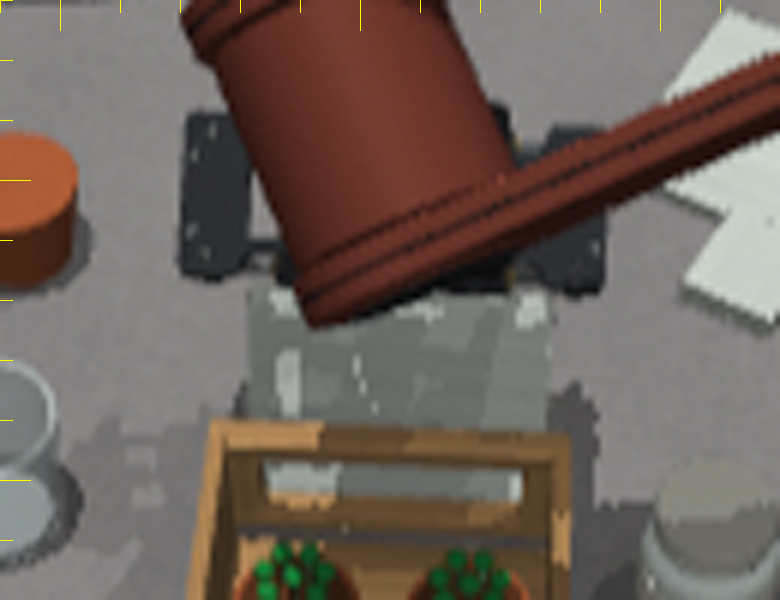

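Picture t1: the panel is pivoting with its edge down, and the box rail at (210–572, 430) hasn't moved. The forces are small but rising slightly, so I add a little clearance and go on.

Run:
```python
from tip import *
d=run(range(58,89,3),g0=.8,dz=.5,sp=40,lo=-2.2,hi=1.2)
print(d)
```

```text
58 out,z [1.07 0.69] dz 0.5 w 39.5 t 18.6
61 out,z [1.56 1.75] dz 0.5 w 39.9 t 19.1
64 out,z [1.3  0.17] dz 1.0 w 39.5 t 19.5
67 out,z [ 0.3  -0.85] dz 1.0 w 39.4 t 19.9
70 out,z [-0.16 -1.63] dz 1.0 w 39.6 t 20.4
73 out,z [-0.05 -2.02] dz 1.0 w 39.5 t 20.8
76 out,z [ 0.14 -2.29] dz 1.0 w 39.5 t 21.2
79 out,z [ 0.12 -0.89] dz 0.5 w 39.8 t 21.7
82 out,z [0.17 0.01] dz 0.5 w 39.6 t 22.1
85 out,z [-0.22  0.3 ] dz 0.5 w 40.0 t 22.6
88 out,z [-0.1   0.56] dz 0.5 w 39.2 t 23.0
0.5
```

Run:
```python
from tip import *
d=run((90,92,94,96),g0=.8,dz=.5,sp=30,lo=-1.8,hi=2)
print(d)
c=cams.read_camera("side");crop(c,"pics/t2.png",240,170,130,100,6)
t=cams.read_camera("top");crop(t,"pics/t2t.png",200,170,130,85,6)
```

```text
90 out,z [-0.06  2.18] dz 0.5 w 39.2 t 23.4
92 out,z [-0.33  0.13] dz 1.0 w 39.3 t 23.8
94 out,z [ 0.12 -1.1 ] dz 1.0 w 39.2 t 24.3
96 out,z [ 0.26 -1.84] dz 1.0 w 39.6 t 24.7
0.5
```

View pics/t2.png

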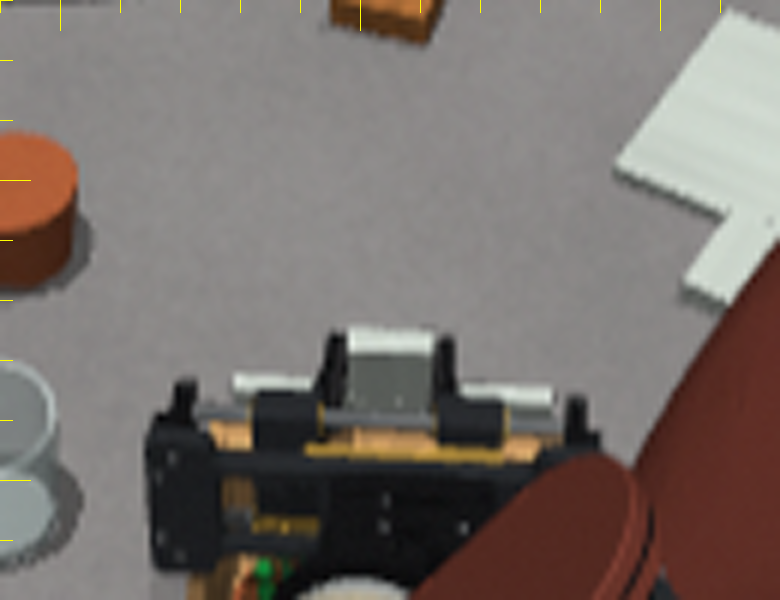

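Picture t2: the panel is upright, its top edge at (235–552, 385) with the tab at (390,370) between the fingers, and the gripper is clear above the box. I continue gently until it touches the rail.

Run:
```python
from tip import *
dz=.6
for a in np.arange(97,103,.5):
    go(a,.6,dz,15);f=rd(10);print(a,f.round(2),dz,round(env.get_obs()["time"],1))
    if f[0]>1.2:break
    if f[1]>2:dz+=.3
c=cams.read_camera("top");crop(c,"pics/t3.png",200,170,130,85,6)
```

```text
97.0 [-0.2  -0.88] 0.6 25.3
97.5 [-0.28 -0.41] 0.6 25.7
98.0 [-0.54 -0.07] 0.6 26.1
98.5 [-0.54  0.64] 0.6 26.5
99.0 [-0.54  1.03] 0.6 26.9
99.5 [-0.74  2.02] 0.6 27.4
100.0 [-0.07  0.03] 0.8999999999999999 27.8
100.5 [ 0.45 -1.92] 0.8999999999999999 28.2
101.0 [ 3.45 -1.91] 0.8999999999999999 28.6
```

View pics/t3.png

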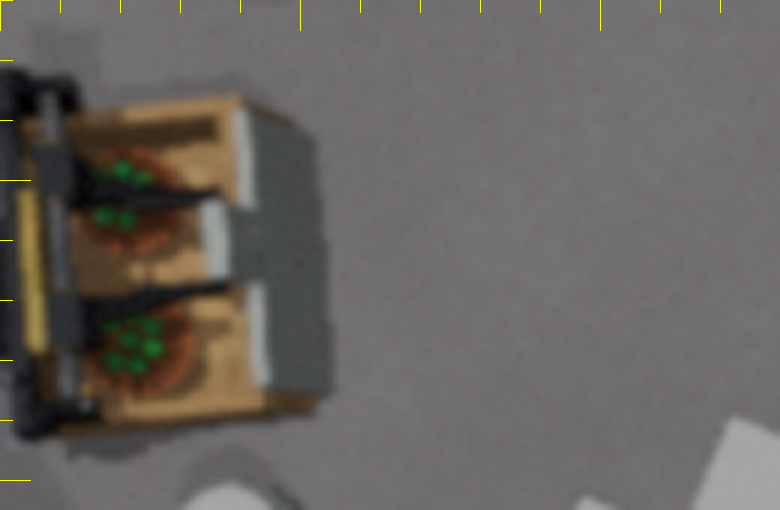

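Touch on the rail came at about 100.7°, and the box corners (240,97) and (315,408) are unchanged in t3. Next I nudge the foot in slightly, settle the edge down, release and retract.

Run:
```python
from tip import *
from cell import open_gripper
go(100.3,.6,.9,10);print(rd(10))
go(100.2,-.2,.9,10);print(rd(10))
go(100.2,-.2,.6,10);print(rd(10))
open_gripper();o=env.get_obs();print(o["width"],rd())
z=Ro.from_quat(o["tcp_rot"]).as_matrix()[:,2];print(z.round(2))
p=np.array(o["eef_pos"]);p1=p-40*z+[0,0,10];env.movel(p1,speed=40)
env.movel(p1+[0,30,120],speed=120)
print(env.get_obs()["time"])
for n,w in(("top",(200,170,130,85,6)),("side",(240,190,130,100,6))):
    c=cams.read_camera(n);pickle.dump(c,open(f"pics/{n}9.pkl","wb"));crop(c,f"pics/f{n}.png",*w)
a=cv2.imread("pics/ftop.png");b=cv2.imread("pics/fside.png")
im=np.vstack([a,b[:,:780]]);cv2.imwrite("pics/final.png",cv2.resize(im,None,fx=.54,fy=.54,interpolation=cv2.INTER_AREA));print(im.shape)
```

```text
[ 0.78010889 -2.12819478]
[ 1.70293652 -2.76716455]
[ 2.06562424 -1.76154083]
86.84622537395164 [-0.23777249  0.01299342]
[ 0.08 -0.98 -0.17]
33.525
(1110, 780, 3)
```

View pics/final.png

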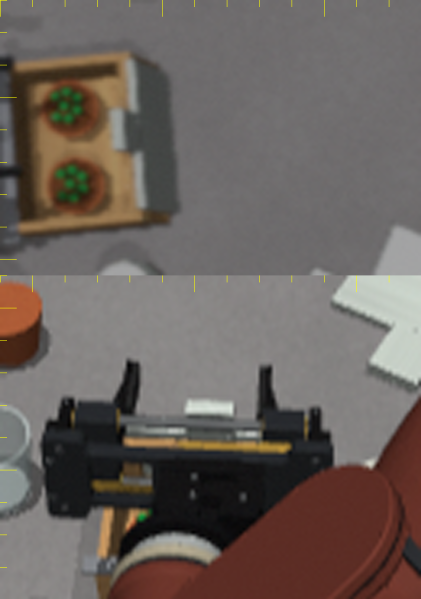

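The panel stands leaning on the box, tab uppermost, and the gripper is clear. I've used all 12 views, so the last check is numeric: box shift by template match, panel plane from depth.

Run:
```python
from tip import *
p=np.array(env.get_obs()["eef_pos"]);env.movel(p+[0,60,100],speed=150);env.wait(.5)
c=cams.read_camera("top");a=pickle.load(open("pics/top0.pkl","rb"))
g=lambda d:cv2.resize(cv2.cvtColor(d["frame"],cv2.COLOR_RGB2GRAY),None,fx=6,fy=6,interpolation=cv2.INTER_CUBIC)
A,B=g(a),g(c)
for nm,(u,v,w,h) in dict(pots=(212,194,22,44),farrail=(222,184,14,10),nearrail=(224,232,14,12)).items():
    r=cv2.matchTemplate(B[(v-4)*6:(v+h+4)*6,(u-4)*6:(u+w+4)*6],A[v*6:(v+h)*6,u*6:(u+w)*6],cv2.TM_CCOEFF_NORMED)
    _,m,_,l=cv2.minMaxLoc(r);print(nm,"score",round(m,3),"shift px",((np.array(l)-24)/6).round(2))
P=cloud(c);X=P[192:236,243:254].reshape(-1,3);n=np.array([np.cos(by),np.sin(by)]);s=(X[:,:2]-b0)@n;
k=(X[:,2]>15)&(X[:,2]<95)&(s>-30)&(s<25)
f=np.polyfit(X[k,2],s[k],1);print("pts",k.sum(),"lean",np.arctan(-f[0]).round(3),"outer face foot offset mm",f[1].round(1))
e=np.array([-np.sin(by),np.cos(by)]);y=(X[k,:2]-b0)@e;print("lateral",y.min().round(),y.max().round(),env.get_obs()["time"])
```

```text
pots score 0.991 shift px [0. 0.]
farrail score 0.998 shift px [0.17 0.  ]
nearrail score 0.997 shift px [0. 0.]
pts 345 lean 0.188 outer face foot offset mm 11.1
lateral -76.0 74.0 35.0917
```

```bash
python3 -c "
from cell import env,ticket
ticket.close_job();print(env.get_obs()['time'])"
```

```text
the job is handed in; nothing more can be done
the job is handed in; nothing more can be done
```

The panel is standing against the box front, tab uppermost and covering the opening. I handed the job in at about 35 s of the 58 s allowed.

**What I did:** I gripped the tab of the smallest plate and slid it flat, squared up, until its edge met the box foot. The contact force was about 4 N. I then eased off 0.5 mm and tipped the panel up with the tool following it, letting the lower edge recede by the plate thickness. It met the box's top rail at about 3.5 N. I nudged the foot in slightly, released it and backed away upwards.

**Last checks:**
- **Box:** it stayed where it was, with an image shift of 0 to 0.17 px, under about 0.6 mm.
- **Panel centring:** it spans -76 to +74 mm across the front.
- **Bystanders:** the arm was never sent near them. I didn't measure them separately.

**Small disagreements:**
- **Lean and foot gap:** depth gives a lean of 0.188 rad against the ideal 0.175, with the outer face's foot 11 mm out instead of 8. That suggests a gap of about 1 to 3 mm at the foot. The two cameras also differ by about 3 mm along that direction.
- **Edge on the bench:** around 76° and again near 100° the tool briefly carried 2 to 3 N, close to the panel's weight. The leading edge may have been only lightly on the bench then.

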